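# Fill the jar row and draw out the telescopic guard bar

## Task

Put the two white jars from the bench into the two empty pockets of the grey tray, upright and seated on the pocket floors, so that the row of three is full. Then press the release button of the telescopic guard bar, pull the bar by its upright post past its first stop all the way out to its second stop across the front of the row, and finish while still holding it fully extended (it springs back if let go). Leave the other bottles and the jar already in the tray where they are.

Things in the scene. Friction and masses are not known exactly. Their poses are not given: they have to be found in the camera images.
- rig: Fixed rig, origin on the bench. Its x points away from the robot, y along the row. Grey tray (x -35..75, y -150..90 mm, 14 high) with three round pockets 51 wide, 8 deep; at its left (+y) end an aluminium housing (x -61..-19, y 130..260, 54 high) on a foot (x -78..-2, 8 high) holds a telescopic bar whose axis is at x -40, 35 above the bench. Stands in an 8 x 8 cm area, yaw up to 0.2 rad.
- slot0 (a point): Centre of the floor of the pocket nearest the housing (rig x 20, y 35 mm), 6 mm above the bench; empty at the start. Tray top is at 14 mm.
- slot1 (a point): Centre of the floor of the middle pocket (rig x 20, y -29 mm), 6 mm above the bench; empty at the start.
- slot2 (a point): Centre of the floor of the far pocket (rig x 20, y -93 mm), 6 mm above the bench; jar_c stands in it. Pockets are 64 mm apart, so jars leave 20 mm between them: grip the jars across the row (fingers apart along the rig's x).
- jar_a: Loose white plastic screw-top jar, round, 44 mm diameter, 70 mm tall, with a narrow groove under its lid 50 to 54 mm up, about 0.12 kg. Origin: centre of its underside, z up its axis. Starts upright on the bench to the right of the rig, at one of four spots shared with jar_b, white_bottle and amber_bottle, which are at least 95 mm apart.
- jar_b: A second jar just like jar_a; either jar may go in either empty pocket.
- jar_c: A third such jar, already standing in the far pocket (slot2); it stays there.
- white_bottle: Bystander: white plastic bottle, 56 mm diameter, 120 mm tall, upright on the bench. Origin: centre of its underside. Leave it alone.
- amber_bottle: Bystander: small amber glass bottle with black cap, 38 mm diameter, 85 mm tall, upright on the bench. Origin: centre of its underside. Leave it alone.
- button_top (a point): Centre of the top of the black round release button (28 mm diameter) on top of the housing (rig x -40, y 195 mm), 67 mm above the bench. It is pushed straight down 6 mm with about 3 N and stays down by itself.
- release (a joint): Travel of the release button, m: 0 up (bar locked, only 3 mm of play), 0.006 fully down (it stays there). The bar is freed from about 0.0045.
- pull_post: Black upright post on the end of the bar, 16 mm diameter, 45 to 107 mm above the bench, on a steel boss (26 mm wide, 22 to 48 mm above the bench). Origin on the bar's axis, 35 mm above the bench; axes as the rig's. Retracted it stands at rig x -40, y 105 mm; fully out it is 190 mm farther along the rig's -y. It cannot turn or tilt. Grip it from above.
- post_grip (a point): Point on the post's axis to grip at, 82 mm above the bench; moves with the post.
- bar_inner (a joint): Extension of the thin inner stage out of the outer stage, m: 0 in, 0.095 at its stop (the first stop). Spring-loaded inwards with 3 to 5 N; comes out first.
- bar_outer (a joint): Extension of the thick outer stage out of the housing, m: 0 in, 0.095 at its stop (the second stop, with the inner stage out too). Spring-loaded inwards with 8 to 10 N; comes out after the inner stage, when the pull rises to about 9 N.
Not all that is in view belongs to the job. What is shaped like the jar_b but turquoise is not meant.

How it is judged:
On the way, in this order (a step that is already met when the one before it is completed fails the run):
1. both jars stand seated in the two empty pockets, let go ((((distance between jar_a and slot0 below 0.007 m and angle between jar_a's own z axis and vertical below 0.1 rad) and (distance between jar_b and slot1 below 0.007 m and angle between jar_b's own z axis and vertical below 0.1 rad)) or ((distance between jar_b and slot0 below 0.007 m and angle between jar_b's own z axis and vertical below 0.1 rad) and (distance between jar_a and slot1 below 0.007 m and angle between jar_a's own z axis and vertical below 0.1 rad))) and distance between jar_c and slot2 below 0.007 m and angle between jar_c's own z axis and vertical below 0.1 rad and contact force between the fingers and jar_a below 0.1 N and contact force between the fingers and jar_b below 0.1 N and contact force between the fingers and jar_c below 0.1 N), for 0.2 s.
2. the release button is pressed down (value of joint release above 0.0045 m), for 0.1 s.
3. the bar is pulled out past its first stop (value of joint bar_inner above 0.089 m and value of joint bar_outer above 0.01 m).
4. the bar is held at its second stop (value of joint each of bar_inner, bar_outer above 0.089 m and contact force between the fingers and pull_post above 2 N), for 0.2 s.
At the end, for the whole second after the job is handed in: The three jars stand upright (0.1 rad) in the three pockets, within 7 mm of the floor centres, untouched by the fingers; button down over 4.5 mm; both bar stages within 6 mm of their stops (over 0.089 m each), the post still and held there by the fingers with over 2 N (all of step 1 and all of step 4 and linear speed of pull_post below 0.02 m/s and value of joint release above 0.0045 m); the arm keeps its last pose, push and grip.
It fails at once if the white bottle is knocked over or pushed more than 3 cm (distance of white_bottle from where it was at the start of the episode above 0.03 m or angle between white_bottle's own z axis and vertical above 0.3 rad).
It fails at once if the amber bottle is knocked over or pushed more than 3 cm (distance of amber_bottle from where it was at the start of the episode above 0.03 m or angle between amber_bottle's own z axis and vertical above 0.3 rad).
It fails at once if the jar already in the tray is taken out or tipped over (distance between jar_c and slot2 above 0.03 m or angle between jar_c's own z axis and vertical above 0.3 rad).
It also fails if it takes over 72 s, if anything falls off the work surface, if the arm or the gripper's body presses on something with over 40 N, if the wrist force passes 120 N, or if a joint passes its speed limit or range.

## Robot

A 6-joint arm with a two-finger parallel gripper is mounted at the origin on the work surface. World frame = base frame: x ahead of the robot, y to its left, z up, the work surface at z = 0. Lengths are in m, angles in rad, forces in N, time in s.
With the tool pointing down it reaches from about 0.225 to 0.725 m from the base axis. Payload 3.1 kg.
Tool frame: the origin (TCP) lies on the centre line of the jaws, within the pads' length; the fingertips stand 25 mm ahead of it and the grasp point (between the pads) lies 6 mm ahead of it; z points along the fingers, y is the line along which they close (so a half turn about z gives the same grasp; the last joint's range is limited). The gripper opens to 85 mm and grips with 20 to 120 N. Pads are 22 mm wide; open, the fingers measure 114 mm over their backs; the gripper's body (76 mm by 85 mm) begins 54 mm behind the grasp point. The pads swing forward as they close: fully open they stand 13 mm farther back than shut.
Start: joints at [-1.476, 0.048, 0.099, 1.622, 0, 1.443], TCP at [0.116, -0.512, 0.22] pointing down, gripper open.
Joint ranges: [-2.91, 2.91], [-0.99, 1.94], [-1.21, 1.42], [-2.12, 2.29], [-1.49, 1.47], [-3.14, 3.14]. Speed limits (rad/s): [2.79, 2.79, 3.14, 3.14, 3.14, 3.14].

## Interface

Orientations are given as a rotation vector (axis times angle).
In Python, from bench import manip, get_image, calibration, models gives the robot as it stands.
- The arm moves only by the tool play_rows, never from a script. Its argument "increments" is a list that holds one entry, the list of rows, each a list of 5 numbers: the opening, from -1 (shut) to 1 (fully open), so that 0 is half open, then the shift along the tool's x, y, z normalised to -1 to 1, where 1 is 0.12 m, then the turn about the tool's z normalised to -1 to 1, where 1 is 90 degrees. A call has exactly 8 rows; each row is the pose to reach, as a shift and turn from the pose commanded when the call began, along the tool's axes at that moment; what a row does not reach only later rows make up. A row lasts 1/12 s, in which the tool goes at most 41.7 mm and 7.16 degrees, less where a joint would pass 70% of its speed; a pose out of reach is approached as far as the arm can. A call with a number of a shift or a turn outside -1 to 1 is refused whole. A call with a gripper value outside its range is refused whole. The fingers move at their own pace and stop on an object; "force" is the grip in N (left out, the last holds). Time passes only in rows, so rows that repeat a pose let the fingers close, or fill a call up. It gives the time, the measured TCP pose, the force, the opening and the grip force at its end, in the units of the state.
- manip.sense(): the state, without advancing time (a new reading comes with each control period).
- get_image(name): name is "side" or "top"; returns the picture (384x512x3 uint8, red, green, blue); there is no depth.
- calibration(name): a dict with "K" (3x3 intrinsics, pixels), "world_from_camera" (4x4, takes a point from camera to world coordinates). Camera axes: x right, y up, looking along -z (the intrinsics and any distortion apply to the point x, -y, -z); pixel columns grow to the right and rows downward; lengths in m; the calibration is good to about 2 mm. A picture is of the moment at which its call begins. calibration takes no time and is no camera call.
- manip.close_job(): hands the job in; it is judged then, once.
Trained networks look in the newest picture that a camera, given by its name, has taken for a name from the list of things; names that differ only in an ending like _2 or _b are one class to them, and where a whole thing is asked for, a point or a joint stands for the part that bears it (a point fixed in the world has none). Each returns a list of dicts, best first, with "p" (0 to 1); they miss things now and then, are a little off and sometimes report something else, mostly with a low value. They report only what shows in the picture. A call takes as long as a camera call. They do not tell look-alikes from the thing itself.
- models.recognise(camera, query): "position" ([x, y, z] in m, in the coordinates of the camera as it stood for that picture, good to about 4 mm: the middle of the surface that is visible of it).
- models.trace(camera, query): "mask" (384x512 bool, what is visible of it).
The state is a dict: "t": time; "q": joint angles; "dq": joint speeds; "joint_efforts": joint torques, N m; "eef_pos": TCP position; "eef_rot": TCP orientation; "wrist_force": force on the tool from outside, world axes, zero at the start; "torque": the same for the moment, N m; "opening": finger opening in m; "grip_force": force on a finger pad.
Only numpy, scipy, OpenCV 4.12 (cv2) and the standard library are available. Lean on these libraries where they do the work, as an engineer would, in place of code of your own. Each camera call takes 0.05 s, during which the arm holds its last target. There are 200 camera calls.

## Working session

There is one attempt and no reset: what is moved stays moved. The work goes in short steps, Python scripts to look and compute and a tool call to move; the robot and the scene stay as the last step left them, time stands still between calls to the robot, and variables do not carry over. Pictures are saved under pics/ and viewed, at most 10 in all, crops included, and the job is handed in when it is done.

Besides the shell and the picture viewer there is one more tool, called after "Emit:" as name(argument=value, ...) on one line, values as JSON. play_rows: Moves the arm, as the interface text tells. Its arguments: {"type":"object","properties":{"increments":{"type":"array"},"force":{"type":"number"}},"required":["increments"]}

```bash
mkdir -p pics; cat > h.py <<'E'
import numpy as np, cv2
from bench import manip, get_image, calibration, models
def snap(c,name=None):
    im=get_image(c)
    if name: cv2.imwrite(f'pics/{name}.png',im[:,:,::-1])
    return im
def w(c,p):
    T=np.array(calibration(c)["world_from_camera"]); return T[:3,:3]@np.array(p)+T[:3,3]
def proj(c,P):
    k=calibration(c);T=np.linalg.inv(np.array(k["world_from_camera"]));q=T[:3,:3]@np.array(P)+T[:3,3]
    u=np.array(k["K"])@np.array([q[0],-q[1],-q[2]]);return u[:2]/u[2]
def ray(c,uv,z):
    k=calibration(c);T=np.array(k["world_from_camera"])
    d=np.linalg.inv(np.array(k["K"]))@np.array([uv[0],uv[1],1.]);d=T[:3,:3]@np.array([d[0],-d[1],-d[2]])
    return T[:3,3]+d*(z-T[2,3])/d[2]
E
python3 - <<'E'
from h import *
np.set_printoptions(precision=4,suppress=True)
a=snap('top');b=snap('side');cv2.imwrite('pics/a.png',cv2.resize(a[:,:,::-1],(800,600)));cv2.imwrite('pics/b.png',cv2.resize(b[:,:,::-1],(800,600)))
for c in('top','side'):
    k=calibration(c);print(c,k.keys(),np.array(k['K']).tolist(),np.array(k['world_from_camera'])[:3,3])
    for q in('jar_a','white_bottle','amber_bottle','rig','button_top','pull_post'):
        for r in models.recognise(c,q): print(c,q,round(r['p'],2),w(c,r['position']),proj(c,w(c,r['position'])))
s=manip.sense();print(s)
E
```

```text
top dict_keys(['K', 'world_from_camera']) [[420.6637577754883, 0.0, 246.7737333642056], [0.0, 420.6637577754883, 189.05239831654004], [0.0, 0.0, 1.0]] [ 0.3986 -0.0271  1.2536]
top jar_a 0.78 [0.5545 0.0439 0.0754] [222.1309 177.2621]
top jar_a 0.78 [ 0.4506 -0.3965  0.0687] [379.1509 211.6959]
top jar_a 0.78 [ 0.4111 -0.2543  0.0732] [329.4316 226.5688]
top jar_a 0.67 [ 0.4591 -0.3123  0.066 ] [348.8656 209.2156]
top jar_a 0.65 [ 0.4496 -0.1766  0.0691] [301.0231 213.2975]
top jar_a 0.63 [ 0.3606 -0.3747  0.0712] [373.138  244.0855]
top white_bottle 0.86 [ 0.5785 -0.3033  0.0852] [345.5689 166.3495]
top white_bottle 0.34 [0.5333 0.3376 0.0687] [118.8223 186.6196]
top amber_bottle 0.53 [ 0.6086 -0.1775  0.0573] [299.2134 158.2137]
top rig 0.97 [0.5466 0.178  0.016 ] [178.1704 183.2483]
top rig 0.41 [0.5192 0.2434 0.0502] [153.4552 191.66  ]
top button_top 0.53 [0.5299 0.3388 0.0675] [118.5312 187.8545]
top pull_post 0.65 [0.5238 0.2423 0.0561] [153.386  189.8557]
side dict_keys(['K', 'world_from_camera']) [[498.9026779529422, 0.0, 262.71945393689657], [0.0, 498.9026779529422, 198.148
[... 585 characters left out ...]
0.1631 0.0159] [263.4428 167.7285]
side button_top 0.39 [0.5295 0.3324 0.0663] [242.1362 117.5694]
side pull_post 0.77 [0.5223 0.2378 0.0578] [247.1627 139.97  ]
side pull_post 0.53 [ 0.4507 -0.1935  0.0582] [259.2186 267.9692]
{'t': 0.7, 'q': array([-1.4758,  0.0479,  0.0993,  1.622 , -0.    ,  1.443 ]), 'dq': array([ 0.0013,  0.0015,  0.0005, -0.0014, -0.0004, -0.0003]), 'joint_efforts': array([ -0.0013, -33.8494,  32.0058,   0.0002,  -0.0002,  -0.    ]), 'eef_pos': array([ 0.116 , -0.512 ,  0.2203]), 'eef_rot': array([ 3.122 ,  0.3493, -0.    ]), 'wrist_force': array([0.0457, 0.0049, 0.7972]), 'torque': array([-0.0606,  0.0594,  0.0114]), 'grip_force': 0.0, 'opening': 0.08548537999940102}
```

View pics/a.png

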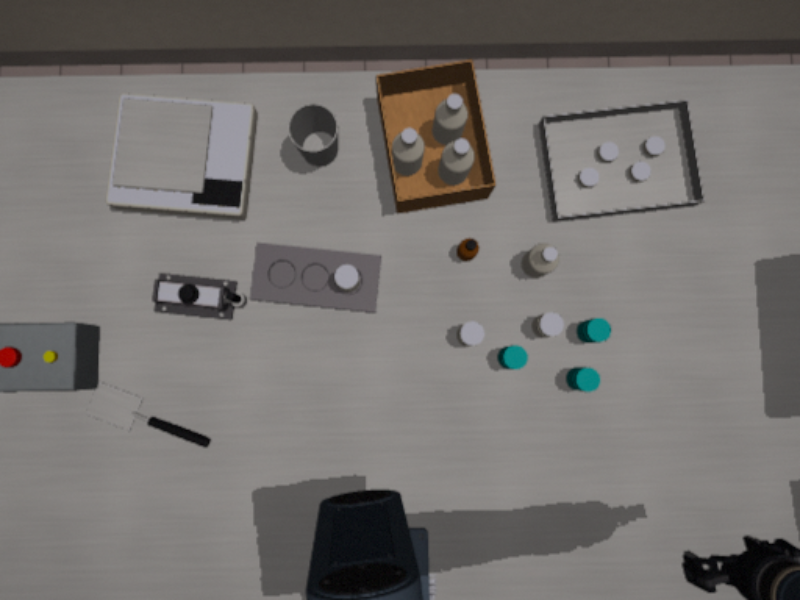

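View pics/b.png

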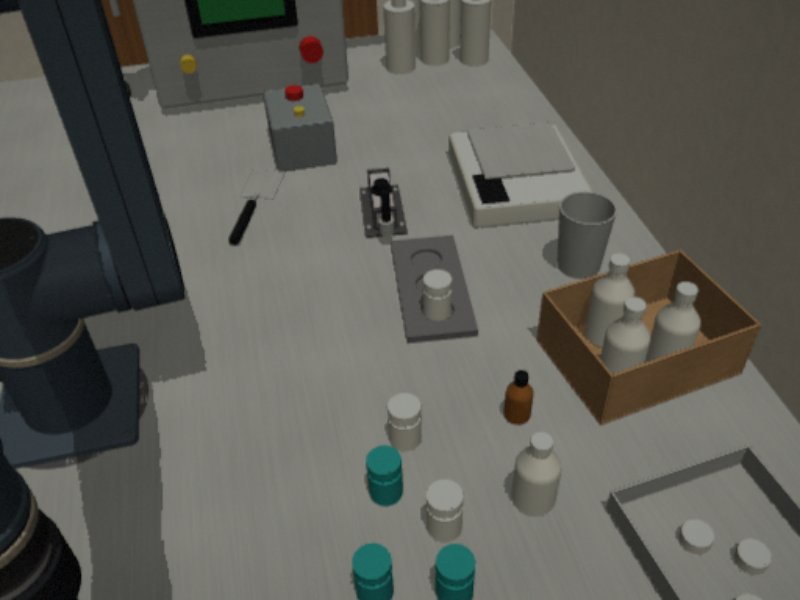

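Top picture: candidates for "white jar" (800-px coordinates):
- Lidded white jars are at (471,334) and (550,324).
- Turquoise look-alikes are at (513,357), (596,330) and (584,379).
- The white jar in the tray at (346,277) is jar_c.
- The white bottle is at (543,260), and small white caps are in the wire tray.

I choose (471,334) and (550,324). The empty pockets are at (282,273) and (315,277), the button at (188,294) and the post at (238,299). The side view agrees.

```bash
cat > fit.py <<'E'
from h import *
from scipy.optimize import minimize
def hullmask(c,P):
    S=8
    uv=np.array([proj(c,p) for p in P]);m=np.zeros((384,512),np.uint8)
    cv2.fillConvexPoly(m,cv2.convexHull((uv*256).astype(np.int32)),1,shift=8);return uv,m
def softmask(c,parts):
    m=np.zeros((384*4,512*4),np.uint8)
    for P in parts:
        uv=np.array([proj(c,p) for p in P])*4+1.5
        cv2.fillConvexPoly(m,cv2.convexHull(np.round(uv*16).astype(np.int32)),255,shift=4)
    return cv2.resize(m,(512,384),interpolation=cv2.INTER_AREA)/255.
def cyl(x,y,z0,r,h):
    a=np.linspace(0,2*np.pi,40,endpoint=False)
    return [(x+r*np.cos(t),y+r*np.sin(t),z) for t in a for z in(z0,z0+h)]
def box(T,x0,x1,y0,y1,z0,z1):
    X,Y,t=T
    return [(X+np.cos(t)*x-np.sin(t)*y,Y+np.sin(t)*x+np.cos(t)*y,z) for x in(x0,x1) for y in(y0,y1) for z in(z0,z1)]
def fit(f,p0,d):
    s=np.vstack([p0]+[np.array(p0)+np.eye(len(p0))[i]*d[i] for i in range(len(p0))])
    return minimize(f,p0,method='Nelder-Mead',options=dict(initial_simplex=s,maxfev=250,xatol=1e-4,fatol=.3))
E
cat > m.py <<'E'
from fit import *
np.set_printoptions(precision=4,suppress=True)
ims={c:snap(c) for c in('top','side')}
M={c:[r['mask'] for r in models.trace(c,'jar_a')] for c in ims}
R={c:models.trace(c,'rig')[0]['mask'] for c in ims}
P={c:[r['mask'] for r in models.trace(c,'pull_post')][:1] for c in ims}
np.savez('masks.npz',rt=R['top'],rs=R['side'])
def pick(c,p):
    u=proj(c,p);L=[(np.linalg.norm(np.argwhere(m).mean(0)[::-1]-u),i) for i,m in enumerate(M[c])]
    i=min(L); print(c,'px off',i[0],end=' '); return M[c][i[1]].astype(float)
for n,g in dict(jar1=(.45,-.18),jar2=(.459,-.313),jarc=(.554,.042)).items():
    z=.006 if n=='jarc' else 0
    ms={c:pick(c,(*g,.04)) for c in ims}
    for cs in(['top','side'],['top'],['side']):
        if len(cs)==2: f=lambda p:sum(np.abs(softmask(c,[cyl(*p,.022,.07)])-ms[c]).sum() for c in cs);p0=[*g,z];d=[.008,.008,.008]
        else: f=lambda p:sum(np.abs(softmask(c,[cyl(*p,z,.022,.07)])-ms[c]).sum() for c in cs);p0=g;d=[.008,.008]
        r=fit(f,p0,d);print(n,cs,r.x,round(r.fun,1))
def rig(T): return [box(T,-.035,.075,-.15,.09,0,.014),box(T,-.061,-.019,.13,.26,0,.054),box(T,-.078,-.002,.13,.26,0,.008)]
def tray(T): return [box(T,-.035,.075,-.15,.09,0,.014)]
for c in ims: print(c,'rig px',R[c].sum())
# tray outline by grey plate: print mask extents
t0=[.537,.134,-.1]
for cs in(['top','side'],['top'],['side']):
    f=lambda p:sum(np.abs(softmask(c,rig(p))-R[c]).sum() for c in cs)
    r=min((fit(f,[.53,.14,y],[.01,.01,.05]) for y in(-.05,.05,-.15)),key=lambda r:r.fun);print('rig',cs,r.x,round(r.fun,1))
    T=r.x
for c in ims:
    o=ims[c].copy();o[R[c]]=o[R[c]]//2+np.array([0,100,0],np.uint8);ims[c+'o']=o
t=cv2.resize(ims['topo'][140:250,80:240][:,:,::-1],(400*2,275*2));cv2.imwrite('pics/c.png',t)
E
python3 m.py
```

```text
top px off 0.6000774511619705 side px off 1.6049374672869061 Traceback (most recent call last):
  File "m.py", line 17, in <module>
    r=fit(f,p0,d);print(n,cs,r.x,round(r.fun,1))
  File "fit.py", line 21, in fit
    return minimize(f,p0,method='Nelder-Mead',options=dict(initial_simplex=s,maxfev=250,xatol=1e-4,fatol=.3))
    res = _minimize_neldermead(fun, x0, args, callback, bounds=bounds,
                               **options)
    fxe = func(xe)
    fx = function(np.copy(x), *(wrapper_args + args))
  File "m.py", line 15, in <lambda>
    if len(cs)==2: f=lambda p:sum(np.abs(softmask(c,[cyl(*p,.022,.07)])-ms[c]).sum() for c in cs);p0=[*g,z];d=[.008,.008,.008]
                              ~~~^^^^^^^^^^^^^^^^^^^^^^^^^^^^^^^^^^^^^^^^^^^^^^^^^^^^^^^^^^^^^^^^
  File "m.py", line 15, in <genexpr>
    if len(cs)==2: f=lambda p:sum(np.abs(softmask(c,[cyl(*p,.022,.07)])-ms[c]).sum() for c in cs);p0=[*g,z];d=[.008,.008,.008]
                                         ~~~~~~~~^^^^^^^^^^^^^^^^^^^^^^
  File "fit.py", line 10, in softmask
    uv=np.array([proj(c,p) for p in P])*4+1.5
                 ~~~~^^^^^
  File "h.py", line 10, in proj
    k=calibration(c);T=np.linalg.inv(np.array(k["world_from_camera"]));q=T[:3,:3]@np.array(P)+T[:3,3]
ValueError: time passes only in moves, steps and waits
```

```bash
python3 - <<'E'
s=open('h.py').read()
s=s.replace("def snap","from functools import lru_cache\ncalibration=lru_cache(calibration)\ndef snap",1)
open('h.py','w').write(s)
E
time python3 m.py
```

```text
top px off 0.4532232079815859 side px off 1.6499096728444613 jar1 ['top', 'side'] [ 0.4513 -0.1785 -0.0034] 91.2
jar1 ['top'] [ 0.4498 -0.1786] 25.6
jar1 ['side'] [ 0.4518 -0.1804] 64.7
top px off 3.5811845466372745 side px off 7.320364663450896 jar2 ['top', 'side'] [ 0.4663 -0.3229 -0.002 ] 107.2
jar2 ['top'] [ 0.4639 -0.3222] 21.8
jar2 ['side'] [ 0.4668 -0.3233] 74.9
top px off 2.6594970345393123 side px off 2.746577235261667 jarc ['top', 'side'] [ 0.5593  0.0488 -0.0007] 109.3
jarc ['top'] [0.557  0.0485] 18.0
jarc ['side'] [0.5594 0.0452] 91.8
top rig px 4161
side rig px 3143
rig ['top', 'side'] [ 0.5477  0.1399 -0.1199] 1389.1
rig ['top'] [ 0.547   0.1407 -0.1199] 502.3
rig ['side'] [ 0.5491  0.1389 -0.1231] 829.6Traceback (most recent call last):
  File "m.py", line 27, in <module>
    for c in ims:
             ^^^
RuntimeError: dictionary changed size during iteration

real	0m6.297s
user	0m5.077s
sys	0m1.254s
```

```bash
cat > ov.py <<'E'
from fit import *
T=(.5475,.1400,-.120)
def rw(x,y,z,T=T): return (T[0]+np.cos(T[2])*x-np.sin(T[2])*y,T[1]+np.sin(T[2])*x+np.cos(T[2])*y,z)
def circ(p,r): return [(p[0]+r*np.cos(a),p[1]+r*np.sin(a),p[2]) for a in np.linspace(0,6.283,48)]
def ov(c,x0,x1,y0,y1,s,loops,name):
    im=cv2.resize(snap(c)[y0:y1,x0:x1][:,:,::-1],None,fx=s,fy=s,interpolation=cv2.INTER_CUBIC)
    for L in loops:
        uv=np.array([proj(c,p) for p in L]);uv=((uv-[x0,y0]+.5)*s).astype(np.int32)
        cv2.polylines(im,[uv],True,(0,255,0),1)
    cv2.imwrite(f'pics/{name}.png',im)
    return im
if __name__=='__main__':
    L=[[rw(*q,.014) for q in((-.035,-.15),(.075,-.15),(.075,.09),(-.035,.09))],[rw(*q,.054) for q in((-.061,.13),(-.019,.13),(-.019,.26),(-.061,.26))],
      *[circ(rw(.02,y,.014),.0255) for y in(.035,-.029,-.093)],circ(rw(-.04,.195,.067),.014),circ(rw(-.04,.105,.107),.008),circ(rw(.02,-.093,.076),.022),
      circ((.451,-.179,.07),.022),circ((.4655,-.3228,.07),.022),circ((.451,-.179,0),.022),circ((.4655,-.3228,0),.022)]
    a=ov('top',90,250,145,220,5,L,'x1');b=ov('top',280,400,145,260,3,L,'x2')
    c=ov('side',210,310,90,240,3,L,'x3');d=ov('side',210,340,230,385,3,L,'x4')
    cv2.imwrite('pics/c.png',a)
    H=max(x.shape[0] for x in(b,c,d));k=np.hstack([cv2.copyMakeBorder(x,0,H-x.shape[0],0,0,cv2.BORDER_CONSTANT) for x in(c,d)])
    cv2.imwrite('pics/d.png',k)
E
python3 ov.py
```

```text
(no output)
```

View pics/c.png

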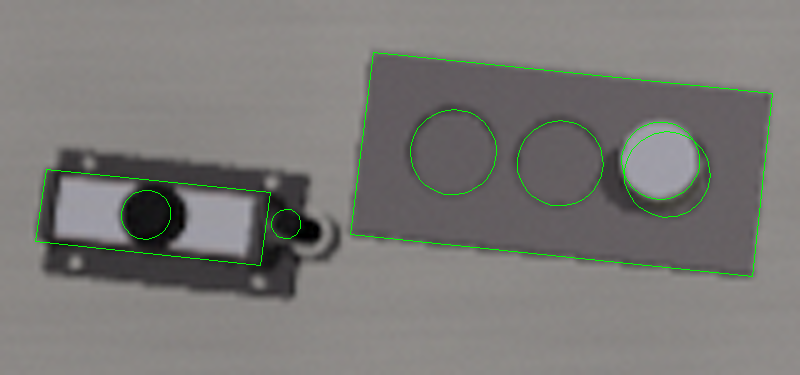

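View pics/d.png

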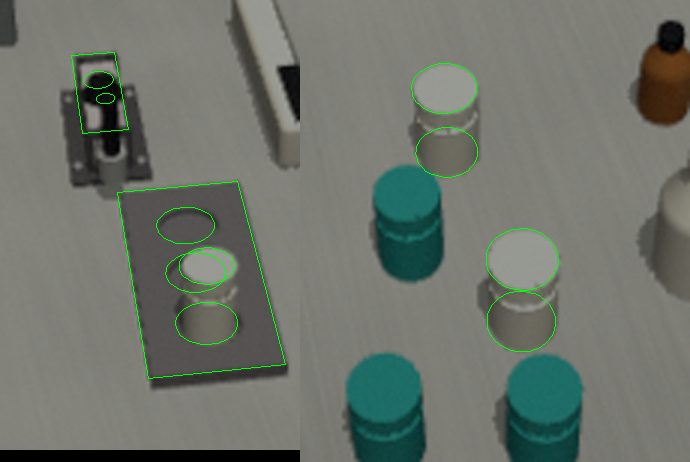

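Both views agree to about 2 mm: the jar tops and bases, pocket rims and tray outline all sit on the model. In the crop, the two plain white jars are the chosen ones and the turquoise ones are beside them. Next I work out the moves.

```bash
cat > plan.py <<'E'
import numpy as np,sys
from bench import manip
from scipy.spatial.transform import Rotation as Rn
# args: targets "x,y,z,phi" ; prints per-call final increments
def plan(pts):
    s=manip.sense();p=np.array(s['eef_pos']);R=Rn.from_rotvec(s['eef_rot']).as_matrix()
    ph=np.arctan2(R[1,0],R[0,0]);print('t',round(s['t'],2),p.round(4),'phi',ph.round(4),'tilt',R[2].round(3),'open',s['opening'],'F',np.round(s['wrist_force'],1),s['q'].round(2))
    for x,y,z,f in pts:
        while 1:
            d=np.array([x,y,z])-p;c,n=np.cos(ph),np.sin(ph)
            t=np.array([c*d[0]+n*d[1],n*d[0]-c*d[1],-d[2]])/.12;th=-((f-ph+np.pi)%(2*np.pi)-np.pi)/(np.pi/2)
            k=max(abs(t).max(),abs(th)/.6,1);t=t/k;th=th/k
            print('->',t.round(3).tolist(),round(th,3))
            v=t*.12;p=p+[c*v[0]+n*v[1],n*v[0]-c*v[1],-v[2]];ph-=th*np.pi/2
            if k==1:break
        print('  at',p.round(3),round(ph,3))
if __name__=='__main__': plan([eval(a) for a in sys.argv[1:]])
E
python3 plan.py .4655,-.3228,.17,1.451 .4655,-.3228,.042,1.451
```

```text
t 1.7 [ 0.116  -0.512   0.2202] phi 0.2228 tilt [-0.  0. -1.] open 0.08519651921149696 F [-0.2  1.  -0.3] [-1.48  0.05  0.1   1.62  0.    1.44]
-> [1.0, -0.28, 0.131] -0.245
-> [1.0, 0.112, 0.127] -0.238
-> [1.0, 0.527, 0.143] -0.267
-> [0.085, 0.108, 0.017] -0.032
  at [ 0.466 -0.323  0.17 ] 1.451
-> [0.0, 0.0, 1.0] -0.0
-> [0.0, 0.0, 0.067] -0.0
  at [ 0.466 -0.323  0.042] 1.451
```

Emit:
play_rows(increments=[[[1,0.125,-0.035,0.016,-0.03],[1,0.25,-0.07,0.033,-0.061],[1,0.375,-0.105,0.05,-0.092],[1,0.5,-0.14,0.066,-0.122],[1,0.625,-0.175,0.082,-0.153],[1,0.75,-0.21,0.1,-0.184],[1,0.875,-0.245,0.115,-0.214],[1,1,-0.28,0.131,-0.245]]])

```text
t: 2.37
eef_pos: [0.2262, -0.4523, 0.2044]
eef_rot: [2.997, 0.943, -0.0]
wrist_force: [0.2, 0.3, 0.3]
opening: 0.0853
grip_force: 0.0
```

Emit:
play_rows(increments=[[[1,0.125,0.014,0.016,-0.03],[1,0.25,0.028,0.032,-0.06],[1,0.375,0.042,0.048,-0.089],[1,0.5,0.056,0.064,-0.119],[1,0.625,0.07,0.08,-0.149],[1,0.75,0.084,0.095,-0.178],[1,0.875,0.098,0.11,-0.208],[1,1,0.112,0.127,-0.238]]])

```text
t: 3.03
eef_pos: [0.3324, -0.3949, 0.1892]
eef_rot: [2.769, 1.484, -0.0]
wrist_force: [-0.9, -0.3, -1.0]
opening: 0.0854
grip_force: 0.0
```

Emit:
play_rows(increments=[[[1,0.14,0.08,0.02,-0.038],[1,0.28,0.15,0.04,-0.076],[1,0.42,0.22,0.06,-0.114],[1,0.56,0.3,0.08,-0.152],[1,0.7,0.37,0.1,-0.19],[1,0.85,0.45,0.12,-0.23],[1,1,0.527,0.143,-0.267],[1,1,0.527,0.143,-0.267]]])

```text
t: 3.7
eef_pos: [0.4534, -0.3286, 0.1712]
eef_rot: [-2.396, -2.031, -0.003]
wrist_force: [-0.3, -0.3, -0.9]
opening: 0.0856
grip_force: 0.0
```

```bash
python3 plan.py .4655,-.3228,.16,1.451 .4655,-.3228,.042,1.451
```

```text
t 3.7 [ 0.4534 -0.3286  0.1712] phi 1.4061 tilt [ 0.002  0.001 -1.   ] open 0.08562814352850293 F [-0.3 -0.3 -0.9] [-0.75  0.13  0.09  1.53  0.    0.99]
-> [0.064, 0.091, 0.093] -0.029
  at [ 0.466 -0.323  0.16 ] 1.451
-> [0.0, 0.0, 0.983] -0.0
  at [ 0.466 -0.323  0.042] 1.451
```

Emit:
play_rows(increments=[[[1,0.064,0.091,0.1,-0.029],[1,0.064,0.091,0.2,-0.029],[1,0.064,0.091,0.36,-0.029],[1,0.064,0.091,0.52,-0.029],[1,0.064,0.091,0.68,-0.029],[1,0.064,0.091,0.84,-0.029],[1,0.064,0.091,1,-0.029],[1,0.064,0.091,1,-0.029]]])

```text
t: 4.37
eef_pos: [0.459, -0.3223, 0.0457]
eef_rot: [-2.348, -2.071, 0.002]
wrist_force: [-0.2, -0.4, -0.9]
opening: 0.0855
grip_force: 0.0
```

Emit:
play_rows(increments=[[[1,0,0,0.04,0],[1,0,0,0.08,0],[-1,0,0,0.08,0],[-1,0,0,0.08,0],[-1,0,0,0.08,0],[-1,0,0,0.08,0],[-1,0,0,0.08,0],[-1,0,0,0.08,0]]], force=40)

```text
t: 5.03
eef_pos: [0.464, -0.3256, 0.044]
eef_rot: [2.353, 2.077, 0.0]
wrist_force: [0.6, 0.3, 6.0]
opening: 0.042
grip_force: 40.6
```

```bash
python3 plan.py .4655,-.3228,.16,1.451 .5716,.1724,.16,1.451 .5716,.1724,.05,1.451
```

```text
t 5.03 [ 0.464  -0.3256  0.044 ] phi 1.4465 tilt [-0.002  0.002 -1.   ] open 0.041959997200725525 F [0.6 0.3 6. ] [-0.73  0.19 -0.1   1.28 -0.    0.96]
-> [0.025, 0.009, -0.967] -0.003
  at [ 0.466 -0.323  0.16 ] 1.451
-> [1.0, 0.092, -0.0] -0.0
-> [1.0, 0.092, -0.0] -0.0
-> [1.0, 0.092, -0.0] -0.0
-> [1.0, 0.092, -0.0] -0.0
-> [0.203, 0.019, -0.0] -0.0
  at [0.572 0.172 0.16 ] 1.451
-> [0.0, 0.0, 0.917] -0.0
  at [0.572 0.172 0.05 ] 1.451
```

Emit:
play_rows(increments=[[[-1,0,0,-0.12,0],[-1,0,0,-0.25,0],[-1,0,0,-0.4,0],[-1,0,0,-0.55,0],[-1,0,0,-0.7,0],[-1,0,0,-0.85,0],[-1,0,0,-1,0],[-1,0,0,-1,0]]])

```text
t: 5.7
eef_pos: [0.4647, -0.3263, 0.1665]
eef_rot: [2.35, 2.075, 0.001]
wrist_force: [0.6, -0.2, -1.4]
opening: 0.0423
grip_force: 41.1
```

Emit:
play_rows(increments=[[[-1,0.125,0.01,0,0],[-1,0.25,0.02,0,0],[-1,0.375,0.035,0,0],[-1,0.5,0.045,0,0],[-1,0.625,0.057,0,0],[-1,0.75,0.07,0,0],[-1,0.875,0.08,0,0],[-1,1,0.09,0,0]]])

```text
t: 6.37
eef_pos: [0.4878, -0.2043, 0.1602]
eef_rot: [-2.351, -2.078, 0.001]
wrist_force: [-0.1, -0.6, -0.7]
opening: 0.0422
grip_force: 41.0
```

Emit:
play_rows(increments=[[[-1,0.125,0.01,0,0],[-1,0.25,0.02,0,0],[-1,0.375,0.035,0,0],[-1,0.5,0.045,0,0],[-1,0.625,0.057,0,0],[-1,0.75,0.07,0,0],[-1,0.875,0.08,0,0],[-1,1,0.09,0,0]]])

```text
t: 7.03
eef_pos: [0.5129, -0.0869, 0.1602]
eef_rot: [-2.351, -2.078, 0.003]
wrist_force: [1.1, 0.5, -1.9]
opening: 0.0422
grip_force: 41.0
```

Emit:
play_rows(increments=[[[-1,0.125,0.01,0,0],[-1,0.25,0.02,0,0],[-1,0.375,0.035,0,0],[-1,0.5,0.045,0,0],[-1,0.625,0.057,0,0],[-1,0.75,0.07,0,0],[-1,0.875,0.08,0,0],[-1,1,0.09,0,0]]])

```text
t: 7.7
eef_pos: [0.5382, 0.0305, 0.1602]
eef_rot: [-2.351, -2.078, 0.004]
wrist_force: [0.3, 0.1, -1.4]
opening: 0.0426
grip_force: 41.0
```

Emit:
play_rows(increments=[[[-1,0.15,0.01,0,0],[-1,0.3,0.025,0,0],[-1,0.45,0.04,0,0],[-1,0.6,0.055,0,0],[-1,0.75,0.07,0,0],[-1,0.9,0.08,0,0],[-1,1,0.09,0,0],[-1,1,0.09,0,0]]])

```text
t: 8.37
eef_pos: [0.5641, 0.149, 0.1606]
eef_rot: [-2.349, -2.082, 0.003]
wrist_force: [0.0, -1.1, -0.6]
opening: 0.0418
grip_force: 41.0
```

Emit:
play_rows(increments=[[[-1,0.1,0.01,0,0],[-1,0.2,0.02,0,0],[-1,0.2,0.02,0,0],[-1,0.2,0.02,0.1,0],[-1,0.2,0.02,0.2,0],[-1,0.2,0.02,0.3,0],[-1,0.2,0.02,0.3,0],[-1,0.2,0.02,0.3,0]]])

```text
t: 9.03
eef_pos: [0.5692, 0.1687, 0.1241]
eef_rot: [-2.354, -2.077, 0.006]
wrist_force: [0.6, 0.4, -0.8]
opening: 0.0422
grip_force: 41.0
```

```bash
python3 plan.py .5716,.1724,.12,1.451
python3 - <<'E'
from ov import *
s=manip.sense();x,y,z=s['eef_pos'];L=[circ((x,y,z+.028),.022),circ((x,y,z-.042),.022),circ(rw(.02,.035,.014),.0255)]
a=ov('side',200,330,70,220,4,L,'e1');b=ov('top',130,270,130,220,4,L,'e2')
print(a.shape,b.shape)
k=np.zeros((600,790,3),np.uint8);k[:,:395]=a[:,60:455];k[:360,395:]=b[:,80:475];cv2.imwrite('pics/e.png',k)
for c in('top','side'):
  ms=[r for r in models.trace(c,'jar_a')]
  for r in ms:print(c,r['p'],np.argwhere(r['mask']).mean(0)[::-1],r['mask'].sum())
E
```

```text
t 9.03 [0.5692 0.1687 0.1241] phi 1.4457 tilt [-0.001 -0.004 -1.   ] open 0.04220913162998311 F [ 0.6  0.4 -0.8] [ 0.18  0.23  0.11  1.46 -0.    1.87]
-> [0.033, 0.016, 0.034] -0.003
  at [0.572 0.172 0.12 ] 1.451
(600, 520, 3) (360, 560, 3)
top 0.75 [222.26244344 177.85520362] 221
top 0.69 [300.65948276 213.87068966] 232
top 0.59 [372.48754448 242.77224199] 281
top 0.55 [378.9335443  211.52531646] 316
top 0.53 [327.27843137 228.82745098] 255
side 0.95 [237.95625759 366.48238153] 823
side 0.88 [279.68138196 187.92514395] 521
side 0.83 [271.3010101  133.45454545] 495
side 0.73 [245.66708543 304.35175879] 796
side 0.68 [258.67208672 269.57452575] 738
```

View pics/e.png

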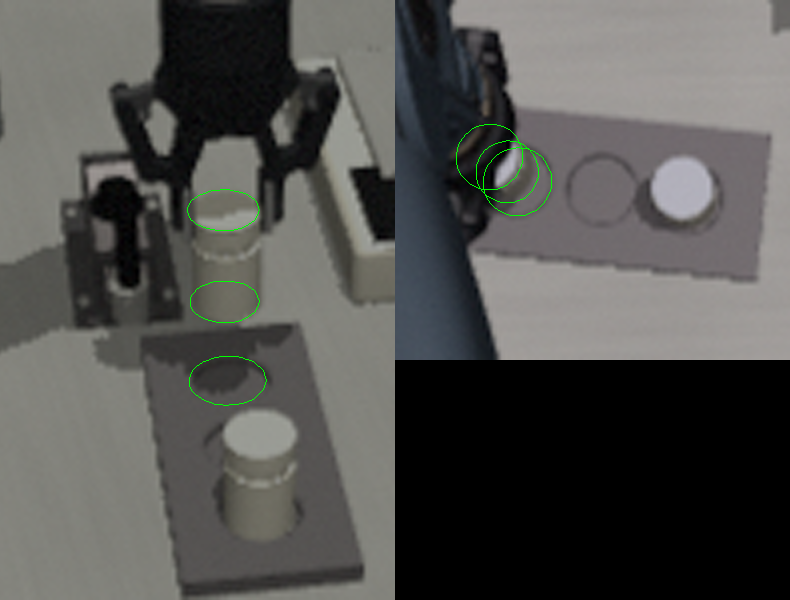

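The jar hangs upright under the TCP, within about 1 mm in both views; in the crop its bottom is at (225,322) and the pocket is at (228,380). I'll go down near the rim, then check.

Emit:
play_rows(increments=[[[-1,0.03,0.012,0,-0.003],[-1,0.03,0.012,0.1,-0.003],[-1,0.03,0.012,0.2,-0.003],[-1,0.03,0.012,0.3,-0.003],[-1,0.03,0.012,0.4,-0.003],[-1,0.03,0.012,0.47,-0.003],[-1,0.03,0.012,0.47,-0.003],[-1,0.03,0.012,0.47,-0.003]]])

```text
t: 9.9
eef_pos: [0.5716, 0.1727, 0.0685]
eef_rot: [-2.349, -2.084, 0.004]
wrist_force: [-0.4, -0.3, -0.7]
opening: 0.0422
grip_force: 41.0
```

```bash
cat > chk.py <<'E'
from ov import *
import sys
def chk(g,name,ys):
    s=manip.sense();print('t',s['t'],'tcp',np.round(s['eef_pos'],4),'F',s['wrist_force'].round(1))
    im=snap('side');ms=[r['mask'] for r in models.trace('side','jar_a')]
    u=proj('side',(*g,s['eef_pos'][2]-.01));m=min(ms,key=lambda m:np.linalg.norm(np.argwhere(m).mean(0)[::-1]-u)).astype(float)
    z=s['eef_pos'][2]-.043
    # fit only lower 30 mm outline & columns
    f=lambda p:np.abs((softmask('side',[cyl(p[0],p[1],z,.022,.07)])-m)[int(u[1]):]).sum()
    r=fit(f,list(g),[.006,.006]);print('jar fit',r.x.round(4),r.fun,'z',z)
    x,y=s['eef_pos'][:2]
    ov('side',215,330,80,220,4,[circ((*r.x,z),.022),circ(rw(.02,ys,.014),.0255)],name)
if __name__=='__main__': chk(eval(sys.argv[1]),sys.argv[2],float(sys.argv[3]))
E
python3 chk.py .571,.172 f .035
```

```text
t 9.9 tcp [0.5716 0.1727 0.0685] F [-0.4 -0.3 -0.7]
jar fit [0.5723 0.1751] 16.07450980392157 z 0.025526479666161173
```

View pics/f.png

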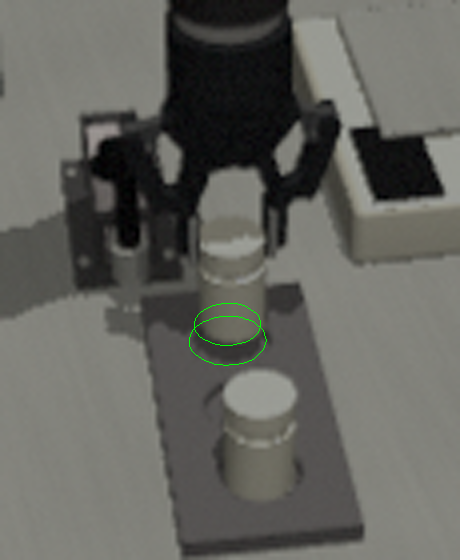

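```bash
python3 - <<'E'
from ov import *
im=snap('side').astype(int)
x,y,z=manip.sense()['eef_pos']
for r in(152,154,156,158): print(r,im[r,258:290].mean(1).round().astype(int).tolist())
# expected jar axis column at those rows
for h in(0,.01,.02,.03):
    p=proj('side',(x,y,z-.043+h));l=proj('side',(x-.022,y,z-.043+h));q=proj('side',(x+.022,y,z-.043+h));print(h,p.round(1),l[0].round(1),q[0].round(1))
print('slot',proj('side',rw(.02,.035,.014)))
E
```

```text
152 [81, 78, 79, 77, 78, 76, 73, 72, 79, 85, 92, 95, 99, 103, 102, 105, 105, 107, 105, 104, 102, 97, 91, 67, 56, 53, 53, 53, 56, 55, 54, 53]
154 [52, 53, 54, 53, 54, 55, 55, 69, 79, 87, 93, 96, 99, 103, 104, 105, 106, 106, 106, 106, 101, 96, 91, 67, 55, 54, 54, 53, 54, 55, 52, 56]
156 [55, 53, 54, 54, 52, 53, 54, 67, 78, 86, 93, 96, 98, 103, 104, 105, 105, 106, 105, 103, 101, 97, 90, 72, 56, 52, 52, 54, 56, 53, 54, 65]
158 [53, 52, 52, 54, 53, 54, 54, 68, 80, 85, 93, 97, 101, 102, 105, 104, 105, 107, 105, 103, 100, 97, 91, 69, 80, 85, 71, 66, 66, 67, 81, 83]
0 [272.  160.1] 263.9 280.1
0.01 [272.  157.1] 263.8 280.1
0.02 [271.9 154.1] 263.8 280.1
0.03 [271.9 151.1] 263.7 280.1
slot [271.39718456 164.59158832]
```

Edge measurement puts the jar about 2 mm too far in +x and about 2.5 mm too far in +y, which matches the offset at the pick. I'll correct it and lower the jar.

Emit:
play_rows(increments=[[[-1,-0.012,-0.007,0,0],[-1,-0.023,-0.014,0,0],[-1,-0.023,-0.014,0.03,0],[-1,-0.023,-0.014,0.06,0],[-1,-0.023,-0.014,0.09,0],[-1,-0.023,-0.014,0.12,0],[-1,-0.023,-0.014,0.14,0],[-1,-0.023,-0.014,0.14,0]]])

```text
t: 10.77
eef_pos: [0.5699, 0.1703, 0.052]
eef_rot: [-2.349, -2.084, 0.003]
wrist_force: [-0.9, 0.4, -1.4]
opening: 0.0424
grip_force: 41.0
```

```bash
python3 plan.py .5716,.1724,.05,1.451|head -1;python3 - <<'E'
from ov import *
ov('side',215,330,80,220,4,[circ(rw(.02,.035,.006),.022),circ(rw(.02,.035,.076),.022)],'g')
E
```

```text
t 10.77 [0.5699 0.1703 0.052 ] phi 1.4512 tilt [-0.001 -0.002 -1.   ] open 0.042357156230781 F [-0.9  0.4 -1.4] [ 0.18  0.26 -0.    1.31  0.    1.87]
```

View pics/g.png

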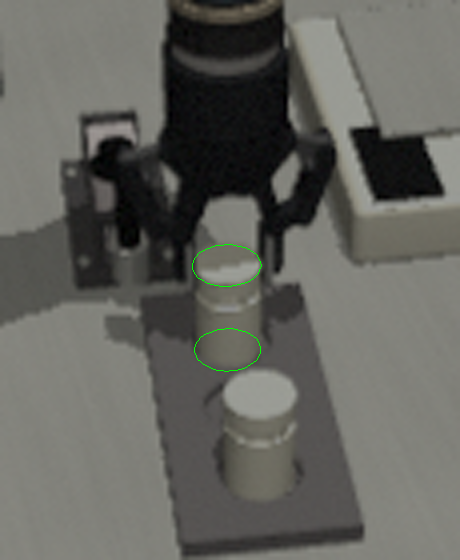

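The jar is inside the pocket with no contact force and its bottom is about 2 mm above the floor. I'll lower it, release and lift.

Emit:
play_rows(increments=[[[-1,0,0,0.01,0],[-1,0,0,0.02,0],[-1,0,0,0.025,0],[-1,0,0,0.025,0],[0.2,0,0,0.025,0],[1,0,0,0.025,0],[1,0,0,0.025,0],[1,0,0,0.025,0]]])

```text
t: 11.48
eef_pos: [0.5711, 0.1705, 0.0507]
eef_rot: [2.35, 2.084, 0.001]
wrist_force: [0.6, -0.0, 0.2]
opening: 0.0846
grip_force: 0.0
```

Emit:
play_rows(increments=[[[1,0,0,0,0],[1,0,0,-0.1,0],[1,0,0,-0.25,0],[1,0,0,-0.4,0],[1,0,0,-0.55,0],[1,0,0,-0.7,0],[1,0,0,-0.85,0],[1,0,0,-1,0]]])

```text
t: 12.15
eef_pos: [0.5709, 0.1704, 0.1724]
eef_rot: [2.35, 2.084, 0.002]
wrist_force: [0.6, -0.1, -0.0]
opening: 0.0856
grip_force: 0.0
```

```bash
python3 plan.py .451,-.179,.17,1.451 .451,-.179,.042,1.451
```

```text
t 12.15 [0.5709 0.1704 0.1724] phi 1.4512 tilt [ 0.     0.001 -1.   ] open 0.08562733332926596 F [ 0.6 -0.1 -0. ] [0.18 0.23 0.2  1.54 0.   1.87]
-> [-1.0, -0.214, 0.007] 0.0
-> [-1.0, -0.214, 0.007] 0.0
-> [-1.0, -0.214, 0.007] 0.0
-> [-0.01, -0.002, 0.0] 0.0
  at [ 0.451 -0.179  0.17 ] 1.451
-> [0.0, 0.0, 1.0] -0.0
-> [0.0, 0.0, 0.067] -0.0
  at [ 0.451 -0.179  0.042] 1.451
```

Emit:
play_rows(increments=[[[1,-0.125,-0.027,0,0],[1,-0.25,-0.053,0,0],[1,-0.375,-0.08,0,0],[1,-0.5,-0.107,0,0],[1,-0.625,-0.134,0,0],[1,-0.75,-0.16,0,0],[1,-0.875,-0.187,0,0],[1,-1,-0.214,0,0]]])

```text
t: 12.82
eef_pos: [0.5301, 0.053, 0.1702]
eef_rot: [-2.351, -2.084, 0.001]
wrist_force: [-0.1, -1.0, -1.1]
opening: 0.0858
grip_force: 0.0
```

Emit:
play_rows(increments=[[[1,-0.125,-0.027,0,0],[1,-0.25,-0.053,0,0],[1,-0.375,-0.08,0,0],[1,-0.5,-0.107,0,0],[1,-0.625,-0.134,0,0],[1,-0.75,-0.16,0,0],[1,-0.875,-0.187,0,0],[1,-1,-0.214,0,0]]])

```text
t: 13.48
eef_pos: [0.4901, -0.0629, 0.1702]
eef_rot: [-2.351, -2.084, 0.0]
wrist_force: [-0.6, -1.4, -0.4]
opening: 0.0855
grip_force: 0.0
```

Emit:
play_rows(increments=[[[1,-0.15,-0.032,0,0],[1,-0.3,-0.064,0,0],[1,-0.45,-0.096,0,0],[1,-0.6,-0.128,0,0],[1,-0.75,-0.16,0,0],[1,-0.9,-0.19,0,0],[1,-1,-0.214,0,0],[1,-1,-0.214,0,0]]])

```text
t: 14.15
eef_pos: [0.4499, -0.1801, 0.1702]
eef_rot: [2.354, 2.08, -0.002]
wrist_force: [1.2, 0.2, -0.3]
opening: 0.0855
grip_force: 0.0
```

Emit:
play_rows(increments=[[[1,-0.01,0,0,0],[1,-0.01,0,0.1,0],[1,-0.01,0,0.2,0],[1,-0.01,0,0.3,0],[1,-0.01,0,0.4,0],[1,-0.01,0,0.5,0],[1,-0.01,0,0.5,0],[1,-0.01,0,0.5,0]]])

```text
t: 14.82
eef_pos: [0.4502, -0.1782, 0.1086]
eef_rot: [-2.347, -2.083, 0.002]
wrist_force: [-0.3, 0.6, 0.5]
opening: 0.0854
grip_force: 0.0
```

```bash
python3 plan.py .451,-.179,.042,1.451
```

```text
t 14.82 [ 0.4502 -0.1782  0.1086] phi 1.4517 tilt [ 0.001 -0.003 -1.   ] open 0.08535155552564326 F [-0.3  0.6  0.5] [-0.52 -0.05 -0.22  1.4   0.    1.17]
-> [-0.006, 0.008, 0.555] 0.0
  at [ 0.451 -0.179  0.042] 1.451
```

Emit:
play_rows(increments=[[[1,0,0.008,0.1,0],[1,0,0.008,0.2,0],[1,0,0.008,0.3,0],[1,0,0.008,0.4,0],[1,0,0.008,0.48,0],[1,0,0.008,0.55,0],[1,0,0.008,0.55,0],[-1,0,0.008,0.55,0]]])

```text
t: 15.48
eef_pos: [0.4515, -0.1788, 0.0435]
eef_rot: [-2.349, -2.084, 0.001]
wrist_force: [-0.2, -1.2, -0.2]
opening: 0.0752
grip_force: 0.0
```

Emit:
play_rows(increments=[[[-1,0,0,0,0],[-1,0,0,0,0],[-1,0,0,0,0],[-1,0,0,0,0],[-1,0,0,0,0],[-1,0,0,0,0],[-1,0,0,0,0],[-1,0,0,0,0]]])

```text
t: 16.15
eef_pos: [0.4527, -0.1796, 0.0456]
eef_rot: [2.349, 2.083, 0.001]
wrist_force: [-1.3, 0.4, 5.7]
opening: 0.0419
grip_force: 40.6
```

```bash
python3 plan.py .451,-.179,.162,1.451 .5639,.1088,.162,1.451
```

```text
t 16.15 [ 0.4527 -0.1796  0.0456] phi 1.4511 tilt [-0.001  0.002 -1.   ] open 0.04186354202108081 F [-1.3  0.4  5.7] [-0.52 -0.02 -0.32  1.27 -0.    1.18]
-> [0.003, -0.015, -0.97] 0.0
  at [ 0.451 -0.179  0.162] 1.451
-> [1.0, 0.26, -0.0] -0.0
-> [1.0, 0.26, -0.0] -0.0
-> [0.494, 0.128, -0.0] -0.0
  at [0.564 0.109 0.162] 1.451
```

Emit:
play_rows(increments=[[[-1,0,0,-0.12,0],[-1,0,0,-0.25,0],[-1,0,0,-0.4,0],[-1,0,0,-0.55,0],[-1,0,0,-0.7,0],[-1,0,0,-0.85,0],[-1,0,0,-1,0],[-1,0,0,-1,0]]])

```text
t: 16.82
eef_pos: [0.4542, -0.1802, 0.168]
eef_rot: [2.345, 2.08, 0.004]
wrist_force: [1.7, -0.1, -1.5]
opening: 0.0422
grip_force: 40.9
```

Emit:
play_rows(increments=[[[-1,0.125,0.032,0,0],[-1,0.25,0.065,0,0],[-1,0.375,0.097,0,0],[-1,0.5,0.13,0,0],[-1,0.625,0.162,0,0],[-1,0.75,0.195,0,0],[-1,0.875,0.227,0,0],[-1,1,0.26,0,0]]])

```text
t: 17.48
eef_pos: [0.497, -0.0628, 0.1624]
eef_rot: [-2.349, -2.083, 0.002]
wrist_force: [0.6, -0.2, -1.0]
opening: 0.0418
grip_force: 40.9
```

Emit:
play_rows(increments=[[[-1,0.125,0.032,0,0],[-1,0.25,0.065,0,0],[-1,0.375,0.097,0,0],[-1,0.5,0.13,0,0],[-1,0.625,0.162,0,0],[-1,0.75,0.195,0,0],[-1,0.875,0.227,0,0],[-1,1,0.26,0,0]]])

```text
t: 18.15
eef_pos: [0.5423, 0.0525, 0.1623]
eef_rot: [-2.349, -2.084, 0.003]
wrist_force: [1.2, 0.1, -0.8]
opening: 0.0422
grip_force: 40.9
```

Emit:
play_rows(increments=[[[-1,0.1,0.025,0,0],[-1,0.2,0.05,0,0],[-1,0.3,0.075,0,0],[-1,0.4,0.1,0,0],[-1,0.49,0.128,0,0],[-1,0.49,0.128,0,0],[-1,0.49,0.128,0,0],[-1,0.49,0.128,0,0]]])

```text
t: 18.82
eef_pos: [0.5649, 0.1079, 0.1643]
eef_rot: [2.35, 2.084, -0.001]
wrist_force: [-0.2, 0.3, -0.5]
opening: 0.042
grip_force: 40.9
```

```bash
python3 plan.py .5629,.1080,.07,1.451; python3 - <<'E'
from ov import *
from fit import *
im=snap('top');snap('side')
x,y,z=manip.sense()['eef_pos']
for c in('top','side'):
  ms=[r['mask'] for r in models.trace(c,'jar_a')]
  for n,g,z0 in(('slot0',rw(.02,.035,.006),.006),('held',(x,y,z-.043),z-.043),('slot2',rw(.02,-.093,.006),.006)):
    u=proj(c,(g[0],g[1],z0+.035));D=[np.linalg.norm(np.argwhere(m).mean(0)[::-1]-u) for m in ms];m=ms[int(np.argmin(D))].astype(float)
    if n=='held' and c=='top':continue
    f=lambda p:np.abs(softmask(c,[cyl(p[0],p[1],z0,.022,.07)])-m).sum()
    r=fit(f,[g[0],g[1]],[.006,.006]);print(c,n,'fit-model mm',(1000*(r.x-np.array(g[:2]))).round(1),r.fun.round(),min(D).round(1))
ov('side',215,330,80,220,4,[circ(rw(.02,y,.014),.0255) for y in(.035,-.029,-.093)],'h1')
E
```

```text
t 18.82 [0.5649 0.1079 0.1643] phi 1.4511 tilt [-0.001 -0.    -1.   ] open 0.0420428246808006 F [-0.2  0.3 -0.5] [ 0.07  0.17  0.12  1.52 -0.    1.76]
-> [-0.002, -0.017, 0.786] 0.0
  at [0.563 0.108 0.07 ] 1.451
top slot0 fit-model mm [ -16.3 -126.2] 16.0 43.5
top slot2 fit-model mm [-1.1  0.8] 17.0 0.5
side slot0 fit-model mm [2.  0.7] 202.0 4.6
side held fit-model mm [-1.2 -3.9] 63.0 1.3
side slot2 fit-model mm [2.6 0.1] 35.0 1.1
```

View pics/h1.png

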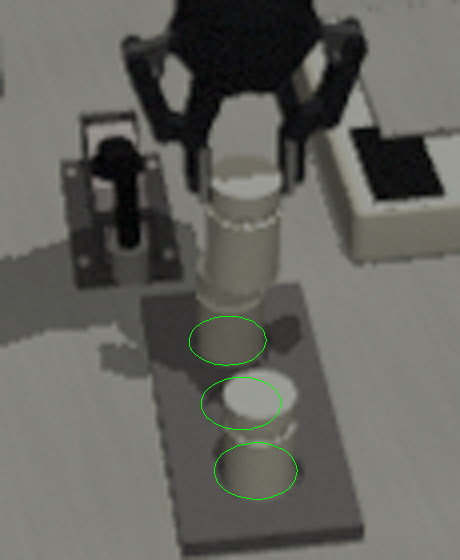

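Slot0's jar stands in its pocket; the held jar is above the middle pocket at about (240,305) in the crop. I'll go down near the rim and check the edges.

Emit:
play_rows(increments=[[[-1,0.008,0,0.12,0],[-1,0.008,0,0.24,0],[-1,0.008,0,0.36,0],[-1,0.008,0,0.48,0],[-1,0.008,0,0.6,0],[-1,0.008,0,0.72,0],[-1,0.008,0,0.8,0],[-1,0.008,0,0.8,0]]])

```text
t: 19.73
eef_pos: [0.5629, 0.1087, 0.0654]
eef_rot: [-2.348, -2.082, 0.007]
wrist_force: [-0.3, 0.3, -1.2]
opening: 0.0425
grip_force: 40.9
```

```bash
python3 - <<'E'
from ov import *
im=snap('side').astype(int);s=manip.sense();x,y,z=s['eef_pos'];print(x,y,z,s['wrist_force'])
p=proj('side',(x,y,z-.044+.02));r0=int(p[1])
for r in(r0-3,r0,r0+2): print(r,im[r,258:294].mean(1).round().astype(int).tolist())
print('jar if at tcp:',p,'at slot1',[proj('side',(*rw(.02,-.029,0)[:2],z-.024)),proj('side',(*rw(.02,-.029,0,(.5491,.1389,-.123))[:2],z-.024))])
c0=int(round(p[0]));print('col',c0,[(r,int(im[r,c0].mean())) for r in range(r0,r0+22)],'bottom front expect',proj('side',(x,y-.022,z-.044)), 'slot rim front',proj('side',(rw(.02,-.029,.014)[0],rw(.02,-.029,.014)[1]-.0255,.014)))
ov('side',215,330,80,220,4,[circ(rw(.02,y,.014),.0255) for y in(-.029,)],'h2')
ov('top',150,270,140,210,4,[circ(rw(.02,y,.014),.0255) for y in(-.029,)],'h3')
E
```

```text
0.5638172592410791 0.10886061049599098 0.06692897168238385 [ 0.2133827   0.01611176 -0.84870637]
168 [54, 55, 54, 55, 54, 50, 55, 71, 69, 77, 86, 100, 112, 124, 114, 104, 118, 104, 98, 112, 123, 129, 139, 139, 105, 80, 60, 52, 52, 53, 53, 54, 52, 54, 54, 55]
171 [54, 53, 53, 53, 53, 54, 53, 53, 61, 76, 84, 91, 96, 97, 103, 104, 105, 107, 107, 107, 106, 105, 101, 96, 91, 71, 56, 54, 54, 53, 54, 54, 53, 53, 54, 65]
173 [55, 55, 53, 54, 53, 57, 53, 55, 60, 78, 86, 93, 96, 100, 103, 111, 125, 136, 139, 151, 153, 153, 154, 153, 147, 140, 121, 103, 80, 59, 54, 56, 53, 54, 79, 84]
jar if at tcp: [274.70565473 171.6042919 ] at slot1 [array([274.73622136, 171.61114873]), array([275.43260787, 171.79242672])]
col 275 [(171, 107), (172, 113), (173, 135), (174, 153), (175, 152), (176, 153), (177, 153), (178, 152), (179, 152), (180, 154), (181, 153), (182, 153), (183, 135), (184, 95), (185, 96), (186, 96), (187, 95), (188, 97), (189, 124), (190, 134), (191, 91), (192, 96)] bottom front expect [277.00269455 183.14201074] slot rim front [277.40225261 186.69432753]
```

View pics/h2.png

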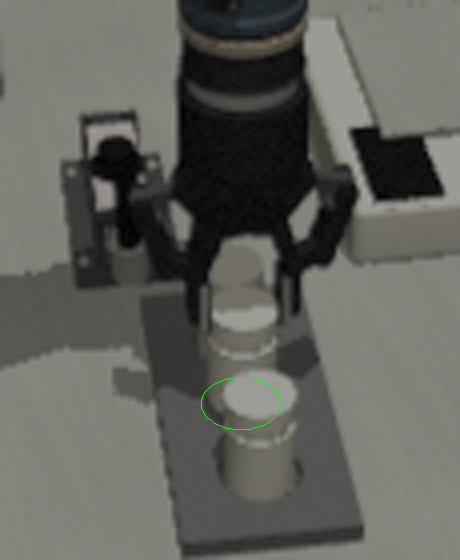

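Emit:
play_rows(increments=[[[-1,0,0.006,0.03,0],[-1,0,0.006,0.06,0],[-1,0,0.006,0.09,0],[-1,0,0.006,0.12,0],[-1,0,0.006,0.14,0],[-1,0,0.006,0.15,0],[-1,0,0.006,0.155,0],[-1,0,0.006,0.155,0]]])

```text
t: 20.55
eef_pos: [0.5657, 0.1093, 0.0516]
eef_rot: [2.35, 2.085, 0.001]
wrist_force: [-4.1, -0.4, 6.6]
opening: 0.0421
grip_force: 41.6
```

TCP z of 0.0516 is the pick height (0.0456) plus the 6 mm floor, so the jar is seated. I'll release and lift.

Emit:
play_rows(increments=[[[-1,0,-0.006,-0.02,0],[0.2,0,-0.006,-0.02,0],[1,0,-0.006,-0.02,0],[1,0,-0.006,-0.02,0],[1,0,-0.006,-0.02,0],[1,0,-0.006,-0.1,0],[1,0,-0.006,-0.2,0],[1,0,-0.006,-0.3,0]]])

```text
t: 21.22
eef_pos: [0.5651, 0.1092, 0.0868]
eef_rot: [-2.35, -2.085, 0.0]
wrist_force: [-0.7, -0.8, 0.9]
opening: 0.0852
grip_force: 0.0
```

Emit:
play_rows(increments=[[[1,0,0,-0.15,0],[1,0,0,-0.3,0],[1,0,0,-0.45,0],[1,0,0,-0.6,0],[1,0,0,-0.75,0],[1,0,0,-0.9,0],[1,0,0,-0.9,0],[1,0,0,-0.9,0]]])

```text
t: 21.88
eef_pos: [0.5666, 0.1093, 0.1966]
eef_rot: [2.348, 2.082, 0.007]
wrist_force: [0.5, -0.4, -0.6]
opening: 0.0851
grip_force: 0.0
```

```bash
python3 plan.py .5311,.3384,.17,2.3 .5311,.3384,.11,3.02
python3 - <<'E'
from ov import *
snap('side');snap('top')
for c in('side','top'):
  ms=[r['mask'] for r in models.trace(c,'jar_a')]
  for n,yy in(('slot0',.035),('slot1',-.029),('slot2',-.093)):
    g=rw(.02,yy,.006);u=proj(c,(g[0],g[1],.041));D=[np.linalg.norm(np.argwhere(m).mean(0)[::-1]-u) for m in ms];m=ms[int(np.argmin(D))].astype(float)
    f=lambda p:np.abs(softmask(c,[cyl(p[0],p[1],.006,.022,.07)])-m).sum()
    r=fit(f,[g[0],g[1]],[.006,.006]);print(c,n,'fit-model mm',(1000*(r.x-np.array(g[:2]))).round(1),r.fun.round(),min(D).round(1))
ov('side',215,330,80,220,4,[circ(rw(.02,y,.076),.022) for y in(.035,-.029,-.093)]+[circ(rw(-.04,.195,.067),.014),circ(rw(-.04,.105,.107),.008)],'i1')
E
```

```text
t 21.88 [0.5666 0.1093 0.1966] phi 1.4511 tilt [ 0.001  0.005 -1.   ] open 0.085115735124409 F [ 0.5 -0.4 -0.6] [0.07 0.17 0.19 1.58 0.   1.76]
-> [1.0, -0.28, 0.119] -0.291
-> [0.878, 0.162, 0.103] -0.25
  at [0.531 0.338 0.17 ] 2.3
-> [0.0, 0.0, 0.5] -0.458
  at [0.531 0.338 0.11 ] 3.02
side slot0 fit-model mm [ 4.5 10.9] 237.0 6.5
side slot1 fit-model mm [-1.   0.7] 193.0 4.4
side slot2 fit-model mm [2.9 0.8] 42.0 1.1
top slot0 fit-model mm [-15.2 -69. ] 89.0 22.7
top slot1 fit-model mm [-6.8 -4. ] 90.0 1.6
top slot2 fit-model mm [-0.9  0.1] 55.0 0.6
```

View pics/i1.png

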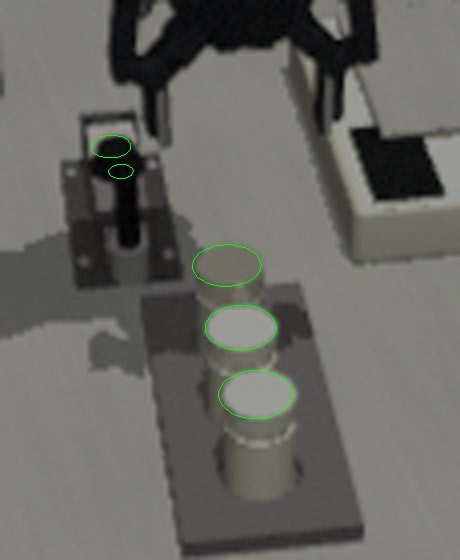

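All three lids lie on their modelled seated positions (230,265), (241,328) and (258,395), with the correct heights. Next is the button.

Emit:
play_rows(increments=[[[0,0.125,-0.035,0,-0.036],[0,0.25,-0.07,0.02,-0.073],[-1,0.375,-0.105,0.04,-0.11],[-1,0.5,-0.14,0.05,-0.146],[-1,0.625,-0.175,0.06,-0.182],[-1,0.75,-0.21,0.08,-0.218],[-1,0.875,-0.245,0.1,-0.255],[-1,1,-0.28,0.12,-0.291]]])

```text
t: 22.8
eef_pos: [0.5452, 0.2329, 0.1779]
eef_rot: [-1.813, -2.564, 0.003]
wrist_force: [-0.6, -0.3, 0.1]
opening: 0.0001
grip_force: 0.0
```

Emit:
play_rows(increments=[[[-1,0.11,0.02,0.01,-0.031],[-1,0.22,0.04,0.02,-0.062],[-1,0.33,0.06,0.04,-0.094],[-1,0.44,0.08,0.05,-0.125],[-1,0.55,0.1,0.06,-0.156],[-1,0.66,0.12,0.08,-0.187],[-1,0.77,0.142,0.09,-0.219],[-1,0.878,0.162,0.1,-0.25]]])

```text
t: 23.47
eef_pos: [0.5287, 0.3385, 0.1657]
eef_rot: [-1.278, -2.868, 0.003]
wrist_force: [-0.3, -0.2, -0.5]
opening: -0.0001
grip_force: 0.0
```

Emit:
play_rows(increments=[[[-1,0,0,0,-0.065],[-1,0,0,0,-0.13],[-1,0,0,0.05,-0.196],[-1,0,0,0.1,-0.26],[-1,0,0,0.15,-0.327],[-1,0,0,0.2,-0.393],[-1,0,0,0.25,-0.458],[-1,0,0,0.25,-0.458]]])

```text
t: 24.13
eef_pos: [0.528, 0.3375, 0.1343]
eef_rot: [-0.187, -3.132, 0.004]
wrist_force: [-0.0, -1.7, -1.1]
opening: 0.0002
grip_force: 0.0
```

```bash
python3 plan.py .5318,.3384,.095,3.0216; python3 - <<'E'
from h import *
snap('top');snap('side')
for c in('top','side'):
    for q in('pull_post','button_top'):
        for r in models.recognise(c,q)[:1]: print(c,q,round(r['p'],2),w(c,r['position']).round(4))
E
```

```text
t 24.13 [0.528  0.3375 0.1343] phi 3.0221 tilt [ 0.004 -0.003 -1.   ] open 0.000245526749138435 F [-0.  -1.7 -1.1] [0.46 0.32 0.24 1.49 0.   0.58]
-> [-0.031, 0.012, 0.327] 0.0
  at [0.532 0.338 0.095] 3.022
top pull_post 0.52 [0.5218 0.2463 0.0508]
side pull_post 0.77 [0.5214 0.2385 0.0562]
side button_top 0.54 [0.5293 0.3283 0.0672]
```

Emit:
play_rows(increments=[[[-1,-0.02,0.01,0.1,0],[-1,-0.02,0.01,0.2,0],[-1,-0.02,0.01,0.28,0],[-1,-0.02,0.01,0.33,0],[-1,-0.02,0.01,0.36,0],[-1,-0.02,0.01,0.38,0],[-1,-0.02,0.01,0.4,0],[-1,-0.02,0.01,0.4,0]]])

```text
t: 25.1
eef_pos: [0.532, 0.339, 0.089]
eef_rot: [-0.19, -3.136, 0.0]
wrist_force: [-0.7, 0.5, -0.9]
opening: 0.0
grip_force: 0.0
```

Emit:
play_rows(increments=[[[-1,0,0,0.01,0],[-1,0,0,0.02,0],[-1,0,0,0.03,0],[-1,0,0,0.04,0],[-1,0,0,0.05,0],[-1,0,0,0.05,0],[-1,0,0,0.05,0],[-1,0,0,0.05,0]]])

```text
t: 25.77
eef_pos: [0.5321, 0.3391, 0.0833]
eef_rot: [-0.19, -3.136, -0.0]
wrist_force: [-0.2, -0.6, 0.0]
opening: 0.0002
grip_force: 0.0
```

Emit:
play_rows(increments=[[[-1,0,0,0.01,0],[-1,0,0,0.02,0],[-1,0,0,0.03,0],[-1,0,0,0.04,0],[-1,0,0,0.04,0],[-1,0,0,0.04,0],[-1,0,0,0.04,0],[-1,0,0,0.04,0]]])

```text
t: 26.43
eef_pos: [0.5321, 0.3391, 0.0786]
eef_rot: [0.19, 3.136, 0.0]
wrist_force: [0.8, -0.1, 0.4]
opening: 0.0003
grip_force: 0.0
```

```bash
python3 - <<'E'
from h import *
s=manip.sense();print(s['eef_pos'],s['wrist_force'])
b=snap('side');t=snap('top')
p=s['eef_pos'];print(proj('side',(p[0],p[1],p[2]-.025)),proj('side',(.5311,.3384,.067)),proj('top',(.5311,.3384,.067)))
for r in models.recognise('side','button_top'):print(w('side',r['position']),r['p'])
for r in range(100,136,2):print(r,b[r,228:262].mean(1).astype(int).tolist())
E
```

```text
[0.53207768 0.33912516 0.07856183] [ 0.82379627 -0.05613392  0.36961676]
[242.76136676 119.9421134 ] [242.24225403 116.12134858] [118.72595945 187.46631325]
[0.52030819 0.23824822 0.05198724] 0.73
100 [82, 78, 78, 78, 78, 105, 120, 122, 122, 122, 93, 42, 17, 13, 17, 14, 14, 19, 39, 87, 118, 124, 124, 124, 125, 124, 123, 124, 123, 125, 123, 125, 124, 123]
102 [80, 80, 81, 80, 79, 81, 105, 120, 123, 124, 100, 70, 39, 16, 15, 14, 11, 26, 59, 114, 124, 124, 126, 124, 125, 124, 124, 122, 125, 123, 124, 123, 125, 126]
104 [81, 80, 81, 81, 80, 81, 80, 81, 80, 105, 94, 69, 44, 23, 15, 14, 12, 24, 57, 114, 124, 124, 126, 125, 125, 126, 126, 125, 125, 125, 125, 125, 126, 125]
106 [82, 82, 80, 82, 81, 82, 79, 82, 81, 81, 80, 67, 45, 21, 9, 14, 13, 19, 68, 100, 114, 122, 125, 126, 125, 126, 125, 126, 126, 126, 126, 124, 126, 126]
108 [81, 81, 80, 81, 81, 81, 76, 58, 58, 61, 50, 52, 50, 27, 10, 10, 16, 19, 68, 52, 37, 105, 123, 125, 126, 126, 125, 127, 125, 126, 126, 125, 124, 126]
110 [80, 81, 81, 82, 81, 80, 73, 42, 30, 34, 38, 49, 61, 66, 69, 67, 70, 72, 71, 66, 42, 89, 119, 124, 125, 125, 127
[... 1100 characters left out ...]
, 40, 70, 90, 91, 92, 82, 45, 15, 3, 8, 7, 15, 86, 124, 80, 53, 54, 56, 56, 84, 116, 121, 121, 121, 121]
128 [81, 81, 71, 50, 33, 32, 33, 34, 30, 40, 56, 125, 137, 139, 138, 96, 35, 10, 5, 12, 6, 67, 126, 93, 59, 54, 56, 55, 73, 114, 121, 121, 121, 122]
130 [124, 104, 99, 66, 52, 56, 53, 45, 34, 36, 46, 115, 135, 137, 137, 96, 33, 11, 14, 7, 9, 67, 127, 119, 73, 57, 57, 57, 56, 106, 119, 120, 121, 121]
132 [123, 123, 123, 80, 55, 54, 56, 54, 38, 35, 42, 96, 119, 119, 100, 58, 18, 10, 8, 9, 10, 38, 64, 62, 56, 48, 55, 58, 57, 76, 114, 121, 120, 121]
134 [122, 123, 122, 79, 54, 55, 54, 54, 37, 34, 32, 50, 50, 49, 37, 30, 15, 8, 6, 11, 10, 15, 29, 33, 32, 35, 52, 56, 55, 66, 114, 121, 120, 121]
```

```bash
python3 - <<'E'
from h import *
pre=cv2.resize(cv2.imread('pics/i1.png'),None,fx=.25,fy=.25,interpolation=cv2.INTER_AREA)[:,:,::-1].astype(int)
now=snap('side')[80:220,215:330].astype(int)
for r in range(92,140,2):
  print(r,'pre',pre[r-80,15:40].mean(1).astype(int).tolist());print('    now',now[r-80,15:40].mean(1).astype(int).tolist())
s=manip.sense()
for z in(.0536,.06,.067,.0786,.09,.1): print(z,proj('side',(s['eef_pos'][0],s['eef_pos'][1],z)).round(1))
E
```

```text
92 pre [123, 123, 123, 125, 124, 121, 123, 124, 126, 124, 122, 101, 50, 15, 15, 17, 15, 20, 39, 101, 115, 88, 42, 11, 14]
    now [121, 119, 120, 121, 120, 119, 98, 50, 29, 26, 27, 26, 47, 48, 48, 35, 23, 18, 74, 114, 122, 122, 121, 123, 123]
94 pre [124, 123, 124, 124, 123, 124, 122, 123, 124, 126, 125, 110, 57, 20, 13, 12, 12, 15, 15, 17, 19, 22, 18, 21, 20]
    now [120, 120, 121, 121, 123, 121, 121, 69, 20, 13, 16, 11, 19, 23, 23, 9, 8, 9, 86, 116, 121, 121, 121, 122, 124]
96 pre [123, 123, 124, 124, 124, 124, 125, 124, 125, 125, 127, 122, 69, 20, 16, 14, 17, 20, 20, 22, 22, 26, 26, 22, 19]
    now [119, 121, 120, 120, 121, 122, 122, 97, 45, 7, 9, 10, 9, 14, 14, 6, 3, 15, 95, 119, 121, 121, 121, 122, 123]
98 pre [123, 124, 123, 125, 124, 126, 124, 124, 124, 125, 128, 126, 90, 39, 15, 17, 14, 13, 17, 15, 16, 19, 21, 16, 16]
    now [107, 119, 121, 123, 122, 122, 122, 122, 64, 10, 6, 14, 13, 11, 19, 14, 13, 2, 98, 121, 125, 123, 123, 121, 124]
100 pre [125, 126, 125, 125, 126, 126, 126, 127, 126, 125, 127, 129, 124, 86, 45, 32, 44, 59, 44, 25, 12, 16, 19, 17, 18]
    now [78, 78, 7
[... 3781 characters left out ...]
32, 25, 13, 8, 10, 2, 5, 10, 24, 30, 29, 28, 32]
    now [121, 79, 58, 53, 54, 53, 39, 32, 33, 48, 49, 49, 40, 32, 14, 4, 12, 10, 7, 14, 27, 31, 35, 37, 52]
136 pre [124, 109, 62, 37, 34, 34, 34, 34, 27, 29, 28, 40, 38, 37, 21, 8, 9, 6, 5, 18, 56, 54, 36, 31, 35]
    now [122, 111, 70, 55, 55, 54, 45, 42, 30, 33, 35, 54, 50, 53, 22, 6, 3, 5, 9, 21, 69, 67, 39, 35, 52]
138 pre [85, 81, 53, 36, 35, 35, 34, 34, 30, 28, 31, 54, 63, 68, 33, 6, 5, 9, 4, 9, 67, 68, 39, 30, 33]
    now [121, 120, 77, 55, 54, 55, 55, 56, 34, 32, 31, 72, 74, 72, 35, 3, 6, 10, 16, 7, 96, 84, 46, 38, 51]
0.0536 [242.8 119.9]
0.06 [242.7 118. ]
0.067 [242.5 115.9]
0.0786 [242.3 112.4]
0.09 [242.1 108.9]
0.1 [241.9 105.8]
```

There is still no contact. In the side image the shut fingertips end at row ~109, so the real tips stand at z≈0.09, higher than the nominal 25 mm ahead of the TCP. I'll continue down in small steps and watch the force.

Emit:
play_rows(increments=[[[-1,0,0,0.02,0],[-1,0,0,0.04,0],[-1,0,0,0.06,0],[-1,0,0,0.08,0],[-1,0,0,0.1,0],[-1,0,0,0.12,0],[-1,0,0,0.12,0],[-1,0,0,0.12,0]]])

```text
t: 27.3
eef_pos: [0.5318, 0.339, 0.0637]
eef_rot: [-0.19, -3.135, 0.0]
wrist_force: [-0.1, -0.1, -0.2]
opening: -0.0002
grip_force: 0.0
```

```bash
python3 - <<'E'
from h import *
now=snap('side').astype(int);s=manip.sense();print(s['eef_pos'],s['wrist_force'],s['joint_efforts'].round(1))
for r in range(102,124,2): print(r,now[r,230:255].mean(1).astype(int).tolist())
t=snap('top').astype(int)
for r in range(178,198,2): print(r,t[r,105:150].mean(1).astype(int).tolist())
E
```

```text
[0.53197928 0.33905988 0.06398802] [ 0.36807354  0.42121892 -0.61929812] [ -0.  -44.4  31.5   0.   -0.   -0. ]
102 [80, 81, 78, 81, 106, 120, 124, 113, 60, 17, 8, 13, 8, 6, 16, 10, 6, 6, 80, 117, 124, 125, 125, 125, 124]
104 [81, 82, 82, 81, 80, 80, 80, 105, 89, 38, 12, 3, 7, 12, 19, 18, 23, 40, 114, 125, 125, 126, 125, 126, 125]
106 [81, 82, 81, 82, 80, 81, 80, 82, 74, 59, 42, 19, 7, 15, 18, 25, 58, 107, 117, 123, 125, 126, 126, 127, 126]
108 [82, 82, 84, 81, 76, 58, 59, 59, 49, 53, 44, 22, 11, 10, 13, 11, 57, 49, 34, 105, 124, 125, 125, 126, 127]
110 [83, 81, 81, 82, 72, 42, 22, 33, 41, 55, 52, 23, 16, 18, 10, 10, 70, 68, 40, 89, 119, 124, 125, 124, 126]
112 [81, 81, 82, 82, 80, 45, 59, 90, 95, 78, 59, 31, 12, 14, 8, 12, 63, 82, 63, 72, 115, 122, 123, 126, 123]
114 [81, 80, 81, 82, 82, 48, 50, 87, 95, 82, 62, 40, 37, 37, 35, 39, 58, 72, 88, 80, 115, 123, 122, 124, 123]
116 [80, 81, 79, 81, 82, 51, 38, 81, 89, 44, 0, 6, 6, 10, 4, 10, 10, 12, 40, 59, 115, 125, 122, 122, 124]
118 [79, 80, 80, 81, 81, 61, 44, 72, 65, 29, 6, 9, 4, 6, 9, 8, 8, 7, 9, 33, 94, 88, 92, 77, 88]
120 [55, 47, 4
[... 1389 characters left out ...]
, 16, 27, 18, 8, 24, 56, 52, 58, 94, 153, 167, 167, 167, 165, 166, 168, 166, 156, 94, 62, 47, 84, 57, 27, 21, 26, 28, 17]
192 [12, 9, 9, 9, 12, 32, 73, 104, 110, 113, 78, 31, 13, 10, 8, 10, 7, 14, 12, 11, 55, 105, 115, 115, 114, 154, 167, 166, 166, 167, 168, 167, 167, 166, 145, 90, 65, 41, 60, 68, 71, 61, 48, 29, 5]
194 [9, 11, 14, 26, 29, 41, 45, 43, 44, 45, 47, 53, 42, 34, 26, 26, 26, 28, 47, 80, 91, 95, 98, 101, 108, 145, 159, 160, 162, 163, 165, 167, 167, 168, 118, 72, 63, 37, 34, 33, 23, 31, 38, 79, 117]
196 [73, 52, 39, 39, 39, 37, 41, 39, 38, 38, 39, 39, 37, 39, 40, 42, 41, 41, 41, 41, 43, 40, 43, 45, 44, 45, 43, 44, 46, 54, 59, 71, 81, 100, 75, 63, 57, 35, 21, 22, 25, 47, 53, 44, 36]
```

Emit:
play_rows(increments=[[[-1,0,0,0.015,0],[-1,0,0,0.03,0],[-1,0,0,0.045,0],[-1,0,0,0.06,0],[-1,0,0,0.075,0],[-1,0,0,0.085,0],[-1,0,0,0.085,0],[-1,0,0,0.085,0]]])

```text
t: 28.07
eef_pos: [0.532, 0.339, 0.0538]
eef_rot: [-0.19, -3.136, 0.0]
wrist_force: [-0.5, -1.5, 0.4]
opening: -0.0002
grip_force: 0.2
```

Emit:
play_rows(increments=[[[-1,0,0,0.01,0],[-1,0,0,0.02,0],[-1,0,0,0.03,0],[-1,0,0,0.04,0],[-1,0,0,0.05,0],[-1,0,0,0.05,0],[-1,0,0,0.05,0],[-1,0,0,0.05,0]]])

```text
t: 28.73
eef_pos: [0.5321, 0.3391, 0.0499]
eef_rot: [0.19, 3.135, 0.001]
wrist_force: [-3.9, -1.4, 8.7]
opening: 0.0001
grip_force: 4.4
```

Emit:
play_rows(increments=[[[-1,0,0,0.01,0],[-1,0,0,0.02,0],[-1,0,0,0.03,0],[-1,0,0,0.03,0],[-1,0,0,0.03,0],[-1,0,0,0.03,0],[-1,0,0,0.03,0],[-1,0,0,0.03,0]]])

```text
t: 29.4
eef_pos: [0.5321, 0.3392, 0.0498]
eef_rot: [0.19, 3.134, 0.001]
wrist_force: [-9.1, -4.4, 19.6]
opening: -0.0002
grip_force: 10.0
```

The force rises to 20 N at a fixed height with the tip at ≈0.060, so the button is fully down. I'll lift and go to the post.

Emit:
play_rows(increments=[[[-1,0,0,-0.1,0],[-1,0,0,-0.2,0],[-1,0,0,-0.35,0],[-1,0,0,-0.5,0],[-1,0,0,-0.65,0],[0,0,0,-0.8,0],[1,0,0,-0.9,0],[1,0,0,-0.9,0]]])

```text
t: 30.07
eef_pos: [0.5341, 0.3401, 0.1561]
eef_rot: [0.19, 3.13, 0.005]
wrist_force: [-0.1, 0.5, 0.6]
opening: 0.0358
grip_force: 0.0
```

Emit:
play_rows(increments=[[[1,0,-0.1,0,0],[1,0,-0.22,0,0],[1,0,-0.34,0,0],[1,0,-0.46,0,0],[1,0,-0.58,0,0],[1,0,-0.7,0,0],[1,0,-0.76,0,0],[1,0,-0.76,0,0]]])

```text
t: 30.73
eef_pos: [0.5207, 0.247, 0.1516]
eef_rot: [-0.193, -3.135, 0.001]
wrist_force: [0.2, 1.1, 0.2]
opening: 0.0856
grip_force: 0.0
```

```bash
python3 plan.py .5212,.248,.06,3.0216; python3 - <<'E'
from fit import *
from ov import rw
for c in('side','top'):
  snap(c);L=models.trace(c,'pull_post')
  if not L: print(c,'none');continue
  m=L[0]['mask'];a=np.argwhere(m);print(c,L[0]['p'],m.sum(),a.min(0),a.max(0),a.mean(0))
  for P in((-.04,.105),):
    print('model base/top',proj(c,rw(*P,.045)),proj(c,rw(*P,.107)))
E
```

```text
t 30.73 [0.5207 0.247  0.1516] phi 3.0185 tilt [ 0.001 -0.001 -1.   ] open 0.08562693071965916 F [0.2 1.1 0.2] [ 0.33  0.18  0.1   1.5  -0.    0.45]
-> [-0.003, 0.009, 0.763] -0.002
  at [0.521 0.248 0.06 ] 3.022
side 0.7 194 [123 242] [151 251] [138.7371134  246.42783505]
model base/top [245.76022861 141.52715922] [244.70512901 122.38080547]
top none
```

Emit:
play_rows(increments=[[[1,-0.01,0.009,0.13,0],[1,-0.01,0.009,0.26,0],[1,-0.01,0.009,0.39,0],[1,-0.01,0.009,0.52,0],[1,-0.01,0.009,0.65,0],[1,-0.01,0.009,0.78,0],[1,-0.01,0.009,0.8,0],[1,-0.01,0.009,0.8,0]]])

```text
t: 31.6
eef_pos: [0.521, 0.2497, 0.0547]
eef_rot: [-0.189, -3.133, 0.002]
wrist_force: [0.7, 0.2, 0.6]
opening: 0.0853
grip_force: 0.0
```

Emit:
play_rows(increments=[[[-1,0,0,0,0],[-1,0,0,0,0],[-1,0,0,0,0],[-1,0,0,0,0],[-1,0,0,0,0],[-1,0,0,0,0],[-1,0,0,0,0],[-1,0,0,0,0]]], force=80)

```text
t: 32.27
eef_pos: [0.5227, 0.249, 0.0571]
eef_rot: [0.191, 3.135, -0.001]
wrist_force: [-1.0, -3.0, 4.5]
opening: 0.014
grip_force: 77.8
```

The post is gripped (opening 14 mm, 78 N). Pulling.

Emit:
play_rows(increments=[[[-1,0,-0.05,0,0],[-1,0,-0.12,0,0],[-1,0,-0.2,0,0],[-1,0,-0.28,0,0],[-1,0,-0.36,0,0],[-1,0,-0.44,0,0],[-1,0,-0.5,0,0],[-1,0,-0.5,0,0]]], force=90)

```text
t: 32.93
eef_pos: [0.5154, 0.1887, 0.0571]
eef_rot: [0.193, 3.135, 0.001]
wrist_force: [0.5, 3.8, 5.1]
opening: 0.0143
grip_force: 88.0
```

Emit:
play_rows(increments=[[[-1,0,-0.08,0,0],[-1,0,-0.16,0,0],[-1,0,-0.24,0,0],[-1,0,-0.32,0,0],[-1,0,-0.4,0,0],[-1,0,-0.48,0,0],[-1,0,-0.5,0,0],[-1,0,-0.5,0,0]]])

```text
t: 33.6
eef_pos: [0.5083, 0.1312, 0.0569]
eef_rot: [0.191, 3.134, 0.007]
wrist_force: [0.9, 8.9, 4.0]
opening: 0.0138
grip_force: 88.0
```

Emit:
play_rows(increments=[[[-1,0,-0.08,0,0],[-1,0,-0.16,0,0],[-1,0,-0.24,0,0],[-1,0,-0.32,0,0],[-1,0,-0.4,0,0],[-1,0,-0.48,0,0],[-1,0,-0.55,0,0],[-1,0,-0.57,0,0]]])

```text
t: 34.27
eef_pos: [0.5001, 0.0638, 0.0568]
eef_rot: [0.19, 3.134, 0.009]
wrist_force: [1.8, 10.2, 3.6]
opening: 0.0139
grip_force: 88.0
```

Emit:
play_rows(increments=[[[-1,0,-0.02,0,0],[-1,0,-0.03,0,0],[-1,0,-0.04,0,0],[-1,0,-0.04,0,0],[-1,0,-0.04,0,0],[-1,0,-0.04,0,0],[-1,0,-0.04,0,0],[-1,0,-0.04,0,0]]])

```text
t: 34.93
eef_pos: [0.4997, 0.0601, 0.0568]
eef_rot: [0.189, 3.134, 0.01]
wrist_force: [1.9, 9.6, 4.9]
opening: 0.014
grip_force: 88.0
```

Emit:
play_rows(increments=[[[-1,0,-0.01,0,0],[-1,0,-0.02,0,0],[-1,0,-0.03,0,0],[-1,0,-0.04,0,0],[-1,0,-0.04,0,0],[-1,0,-0.04,0,0],[-1,0,-0.04,0,0],[-1,0,-0.04,0,0]]])

```text
t: 35.6
eef_pos: [0.4996, 0.0599, 0.0566]
eef_rot: [0.184, 3.133, 0.025]
wrist_force: [5.0, 22.1, 2.1]
opening: 0.0141
grip_force: 88.4
```

It is at the hard stop: the force jumped to 22 N with no further travel, 190 mm in total. A quick jar check, then I hand in.

```bash
python3 - <<'E'
from ov import *
im={c:snap(c) for c in('side','top')}
for c in im:
  ms=[r['mask'] for r in models.trace(c,'jar_a')]
  for n,yy in(('s0',.035),('s1',-.029),('s2',-.093)):
    g=rw(.02,yy,.006);u=proj(c,(g[0],g[1],.041));D=[(np.linalg.norm(np.argwhere(m).mean(0)[::-1]-u).round(1),m.sum()) for m in ms];l=proj(c,(g[0],g[1],.076)).round().astype(int);print(c,n,min(D),'lid px',im[c][l[1]-1:l[1]+2,l[0]-1:l[0]+2].mean((0,1)).round())
print(manip.sense()['wrist_force'],manip.sense()['t'])
manip.close_job()
E
```

```text
side s0 (np.float64(5.0), np.int64(281)) lid px [154. 155. 149.]
side s1 (np.float64(5.2), np.int64(340)) lid px [154. 156. 149.]
side s2 (np.float64(1.0), np.int64(562)) lid px [154. 156. 149.]
top s0 (np.float64(29.1), np.int64(167)) lid px [64. 73. 85.]
top s1 (np.float64(47.2), np.int64(167)) lid px [69. 79. 90.]
top s2 (np.float64(67.6), np.int64(167)) lid px [63. 73. 84.]
[ 3.75469095 22.25610271  2.92441994] 35.8
the job is handed in; nothing more can be done
```

I handed the job in at 35.8 s: both jars are seated beside jar_c, the button is pressed down, and the bar is held at its second stop (190 mm out, about 22 N on the wrist). The last look confirmed the jars only from the side camera, since the arm hid them from above, and I haven't seen the verdict.

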